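# Put the microscopist's things back in their own trays

### The arm

A 6-joint arm with a two-finger parallel gripper is mounted at the origin on the work surface. World frame = base frame: x ahead of the robot, y to its left, z up, the work surface at z = 0. Lengths are in m, angles in degrees, forces in N, time in s.
With the tool pointing down it reaches from about 0.25 to 0.8 m from the base axis. Payload 8.5 kg.
Tool frame: the origin (TCP) lies at the centre of the arm's flange, where the gripper is bolted on; the fingertips stand 173 mm ahead of it and the grasp point (between the pads) lies 155 mm ahead of it; z points along the fingers, y is the line along which they close (so a half turn about z gives the same grasp; the last joint's range is limited). The gripper opens to 85 mm and grips with 20 to 120 N. Pads are 22 mm wide; open, the fingers measure 114 mm over their backs; the gripper's body (76 mm by 85 mm) begins 54 mm behind the grasp point. The pads swing forward as they close: fully open they stand 13 mm farther back than shut.
Start: joints at [71.276, 13.648, -0.773, 75.585, 0, 90], TCP at [0.169, 0.497, 0.405] pointing down, gripper open.
Joint ranges: [-152.45, 152.45], [-59.26, 108.67], [-65.41, 83.53], [-104.44, 129.93], [-82.83, 76.93], [-180, 180]. Speed limits (degrees/s): [127.2, 127.2, 159.86, 180, 180, 180].

### API

Orientations are given as [roll, pitch, yaw] about the fixed x, y, z axes, in that order (R = Rz(yaw) Ry(pitch) Rx(roll)).
In Python, from station import get_obs, viewer, env gives the robot as it stands. The module is installed in compiled form; this text tells all that it offers.
- The arm moves only by the shell command python3 -m creep 'ROWS' [FORCE]. ROWS is JSON, one flat list of numbers, 5 for each row, row after row: the shift along the tool's x, y, z in mm, then the turn about the tool's z in units of 10 degrees (1.0 is 10 degrees), then the finger opening in mm, from 0 to 85.4. In form: [tx, ty, tz, spin, grip, tx, ty, tz, spin, grip, ...]. A call has 1 to 10 rows; each row is the pose to reach, as a shift and turn from the pose commanded when the call began, along the tool's axes at that moment; what a row does not reach only later rows make up. A row lasts 1/8 s, in which the tool goes at most 62.5 mm and 10.7 degrees, less where a joint would pass 70% of its speed; a pose out of reach is approached as far as the arm can. A call with a gripper value outside its range is refused whole. The fingers move at their own pace and stop on an object; FORCE is the grip in N (left out, the last holds). Time passes only in rows, so rows that repeat a pose let the fingers close. It gives the time, the measured TCP pose, the force, the opening and the grip force at its end, in the units of the state.
- get_obs(): the state, without advancing time (a new reading comes with each control period).
- viewer.read_camera(name): name is "scene" or "top" or "wrist"; returns (picture, depth): 384x512x3 uint8, red, green, blue; 384x512 float32, m along the optical axis (not along the pixel's ray), 0 where there is no reading.
- viewer.camera_info(name): a dict with "intrinsics" (3x3 intrinsics, pixels), "k1" (the pictures are not rectified: a ray, as slopes to the right and down, at radius r is drawn at 1 + k1 r^2 times it, then the intrinsics apply), "R" (3x3) and "t" (3): a world point X has camera coordinates R X + t; the wrist camera has in their place "tool_from_camera" (4x4, takes a point from camera to tool coordinates, whose origin is the TCP and whose axes are the flange's). Camera axes: x right, y down, z forward; pixel columns grow to the right and rows downward; lengths in m; the calibration is good to about 2 mm. A picture is of the moment at which its call begins: read the wrist's pose just before it. camera_info takes no time and is no camera call.
- env.finish_job(): hands the job in; it is judged then, once.
The state is a dict: "time_s": time; "joint_pos": joint angles; "qd": joint speeds; "joint_efforts": joint torques, N m; "eef_pos": TCP position; "tool_rot": TCP orientation; "contact_force": force on the tool from outside, world axes, zero at the start; "torque": the same for the moment, N m; "width": opening from 0.0 (shut) to 1.0 (fully open); "finger_force": force on a finger pad.
Only numpy, scipy, OpenCV 4.12 (cv2) and the standard library are available. Lean on these libraries where they do the work, as an engineer would, in place of code of your own. Each camera call takes 0.05 s, during which the arm holds its last target. There are 200 camera calls.

### The job

The bottle, the slide box and the square box have been put back in one another's trays on the desk. Put each in the middle of the tray of its own outline: the round bottle in the round tray, the long slide box in the long tray lying along it, the square box in the square tray; the cork mat is free to stand one on meanwhile, and no tray should ever hold two. Keep them upright, set them down without dropping them, and leave the mug, the mouse and the calculator where they are.

Things in the scene. Friction and masses are not known exactly. Their poses are not given: they have to be found in the camera images.
- bottle: loose brown round bottle, standing, about 0.13 kg: straight body 44 mm in diameter up to 50 mm, shoulder, then a black cap 30 mm in diameter from 62 to 80 mm above its underside. Origin: centre of the underside; z up its axis. At the start it stands in the square tray, up to about 8 mm off its middle
- slide_box: loose closed wooden box for slides with a small paper label on top, about 0.11 kg: 86 mm long (its x) by 36 mm wide (its y) by 36 mm high (its z). Origin: centre of the underside. The lid does not open. At the start it lies near the middle of the round tray, turned any way
- square_box: loose closed black plastic specimen box with a grey square on its lid, about 0.12 kg: 52 by 52 mm (its x, y) by 36 mm high (its z). Origin: centre of the underside. The lid does not open. At the start it is in the long tray, its sides nearly along the tray's
- round_tray: round bare steel tray with a 4 mm thick floor and a low rim 4 mm thick, its top 10 mm above the desk; fixed to the desk. Origin: centre of the underside, on the desk top (things stand at z = 4 mm in it). 112 mm outside diameter, 104 mm inside
- square_tray: square bare steel tray with a 4 mm thick floor and a low rim 4 mm thick, its top 10 mm above the desk; fixed to the desk. Origin: centre of the underside, on the desk top (things stand at z = 4 mm in it). 80 by 80 mm outside (its x, y), 72 by 72 mm inside
- long_tray: long bare steel tray with a 4 mm thick floor and a low rim 4 mm thick, its top 10 mm above the desk; fixed to the desk. Origin: centre of the underside, on the desk top (things stand at z = 4 mm in it). 112 mm (its x) by 70 mm (its y) outside, 104 by 62 mm inside
- cork_mat: flat square cork mat, 100 by 100 by 4 mm, fixed to the desk, empty at the start: the free spot. Origin: centre of the underside (things stand at z = 4 mm on it)
- mug: white mug, 85 mm high, 76 mm in diameter, with a handle; stands beyond the work. Leave alone. Origin: centre of the underside
- mouse: black and red computer mouse, 100 by 58 by 39 mm, wheel end towards its -x; lies beyond the work. Leave alone. Origin: centre of the underside
- calculator: grey desk calculator, 135 (its x) by 78 by 17 mm; lies flat beyond the work. Leave alone. Origin: centre of the underside
Mind the look-alikes: they are no part of the job. Leave any pink or purple look-alike of the square_box alone.

How it is judged (in metres and radians):
At the end, for the whole second after the job is handed in: bottle in the round tray, slide box in the long tray and lying along it (within 0.35 rad), square box in the square tray; each within 15 mm of the middle of its tray, flat on its floor (within 3 mm), upright within 0.1 rad, at rest and released (horizontal distance between bottle and round_tray below 0.015 m and z of bottle in the frame of round_tray between 0.002 and 0.007 m and angle between each of bottle, slide_box, square_box's own z axis and vertical below 0.1 rad and linear speed of each of bottle, slide_box, square_box below 0.02 m/s and contact force between the fingers and bottle below 0.1 N and horizontal distance between slide_box and long_tray below 0.015 m and z of slide_box in the frame of long_tray between 0.002 and 0.007 m and contact force between the fingers and slide_box below 0.1 N and horizontal distance between square_box and square_tray below 0.015 m and z of square_box in the frame of square_tray between 0.002 and 0.007 m and contact force between the fingers and square_box below 0.1 N and angle between the x axis of slide_box and the x axis of long_tray, either way round below 0.35 rad); the robot touches nothing.
It fails at once if one of the three things is tipped over (more than 0.6 rad) (angle between any of bottle, slide_box, square_box's own z axis and vertical above 0.6 rad).
It fails at once if one of the three things is dropped or thrown (faster than 0.7 m/s out of the fingers) ((contact force between the fingers and bottle below 0.02 N and linear speed of bottle above 0.7 m/s) or (contact force between the fingers and slide_box below 0.02 N and linear speed of slide_box above 0.7 m/s) or (contact force between the fingers and square_box below 0.02 N and linear speed of square_box above 0.7 m/s)).
It fails at once if two things set down in one tray at once ((horizontal distance between each of bottle, slide_box and round_tray below 0.05 m and height (world z) of each of bottle, slide_box below 0.02 m) or (horizontal distance between each of bottle, square_box and round_tray below 0.05 m and height (world z) of each of bottle, square_box below 0.02 m) or (horizontal distance between each of slide_box, square_box and round_tray below 0.05 m and height (world z) of each of slide_box, square_box below 0.02 m) or (horizontal distance between each of bottle, slide_box and square_tray below 0.05 m and height (world z) of each of bottle, slide_box below 0.02 m) or (horizontal distance between each of bottle, square_box and square_tray below 0.05 m and height (world z) of each of bottle, square_box below 0.02 m) or (horizontal distance between each of slide_box, square_box and square_tray below 0.05 m and height (world z) of each of slide_box, square_box below 0.02 m) or (horizontal distance between each of bottle, slide_box and long_tray below 0.05 m and height (world z) of each of bottle, slide_box below 0.02 m) or (horizontal distance between each of bottle, square_box and long_tray below 0.05 m and height (world z) of each of bottle, square_box below 0.02 m) or (horizontal distance between each of slide_box, square_box and long_tray below 0.05 m and height (world z) of each of slide_box, square_box below 0.02 m)).
It fails at once if the mug, the mouse or the calculator is moved more than 20 mm (distance of any of mug, mouse, calculator from where it was at the start of the episode above 0.02 m).
It also fails if it takes over 112 s, if anything falls off the work surface, if the arm or the gripper's body presses on something with over 40 N, if the wrist force passes 120 N, or if a joint passes its speed limit or range.

## Working session

There is one attempt and no reset: what is moved stays moved. The work goes in short steps, Python scripts to look and compute and a shell command to move; the robot and the scene stay as the last step left them, time stands still between calls to the robot, and variables do not carry over. Pictures are saved under pics/ and viewed, at most 14 in all, crops included, and the job is handed in when it is done.

```bash
mkdir -p pics; python3 - <<'E'
from station import get_obs, viewer
import cv2,numpy as np
print(get_obs())
for n in("top","scene"):
    p,d=viewer.read_camera(n); cv2.imwrite(f"pics/{n}0.png",p[:,:,::-1]); np.savez(f"{n}0.npz",p=p,d=d)
    print(n,viewer.camera_info(n))
print(viewer.camera_info("wrist"))
E
```

```text
{'time_s': 0.0, 'joint_pos': array([ 7.12762368e+01,  1.36823245e+01, -8.15686084e-01,  7.55855640e+01,
        1.58965843e-03,  8.99999362e+01]), 'qd': array([-0.00163341,  0.02321547, -0.01579311,  0.09403143,  0.04840118,
       -0.00848366]), 'joint_efforts': array([-9.46698528e-04, -5.38785195e+01,  3.46431613e+01,  1.89000776e-02,
       -1.76350577e-04, -1.57952746e-05]), 'eef_pos': array([0.16847301, 0.49706468, 0.40407347]), 'tool_rot': array([-1.79916425e+02, -1.58974987e-03,  1.61276298e+02]), 'contact_force': array([-0.04706196,  0.80778297,  0.10699534]), 'torque': array([0.06874348, 0.01514269, 0.01764462]), 'finger_force': 0.0, 'width': 0.9972094351256113}
top {'intrinsics': array([[429.95635252,   0.        , 248.5178685 ],
       [  0.        , 429.95635252, 184.43962249],
       [  0.        ,   0.        ,   1.        ]]), 'k1': -0.11813266213810944, 'R': array([[-0.02462523, -0.99961459,  0.01281666],
       [-0.99616324,  0.02345919, -0.08431176],
       [ 0.08397859, -0.01484368, -0.99635699]]), 't': array([0.06601867, 0.59819637, 1.23397721])}
scene {'intrinsic
[... 249 characters left out ...]
.81231042,  0.00842801, -0.58316442],
       [-0.58319686,  0.00185957, -0.81232873]]), 't': array([-0.05599251, -0.45093229,  1.39346502])}
{'intrinsics': array([[293.84870596,   0.        , 256.88787874],
       [  0.        , 293.84870596, 192.00690088],
       [  0.        ,   0.        ,   1.        ]]), 'k1': -0.07705530077118246, 'tool_from_camera': array([[ 6.41015744e-04, -9.54316281e-01, -2.98797631e-01,
         7.63667520e-02],
       [ 9.99999738e-01,  7.12486265e-04, -1.30260964e-04,
         6.25827944e-04],
       [ 3.37199367e-04, -2.98797469e-01,  9.54316488e-01,
         3.12143833e-02],
       [ 0.00000000e+00,  0.00000000e+00,  0.00000000e+00,
         1.00000000e+00]])}
```

View pics/top0.png

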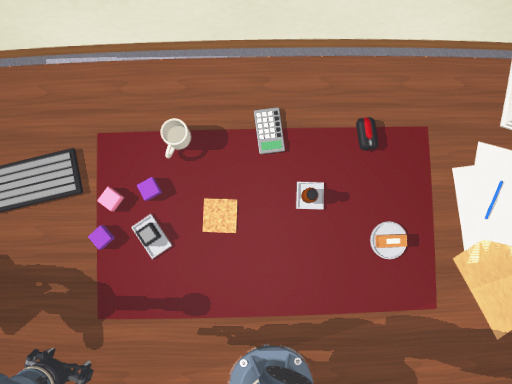

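View pics/scene0.png

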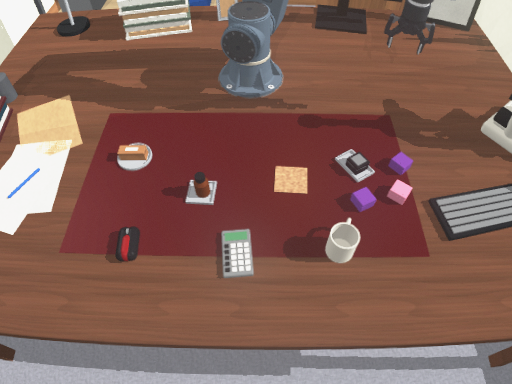

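The top view shows the bottle in the square tray at (310,195), the slide box in the round tray at (389,240), and the square box in the long tray at (152,237). The cork mat is at (220,216), and the pink and purple look-alikes are left of the long tray. The scene view agrees.

```bash
cat > h.py <<'E'
import numpy as np,cv2
from scipy.spatial.transform import Rotation as Ro
from station import get_obs, viewer
def cam(n,o=None):
    c=viewer.camera_info(n)
    if n=="wrist":
        T=np.eye(4);T[:3,:3]=Ro.from_euler("xyz",o["tool_rot"],degrees=True).as_matrix();T[:3,3]=o["eef_pos"]
        W=T@c["tool_from_camera"]; return c,W[:3,:3],W[:3,3]
    R=c["R"];return c,R.T,-R.T@c["t"]
def onplane(C,px,z):
    c,R,o=C; px=np.asarray(px,float).reshape(-1,1,2)
    s=cv2.undistortPoints(px,c["intrinsics"],np.array([c["k1"],0,0,0,0.]))[:,0]
    d=np.c_[s,np.ones(len(s))]@R.T
    return (o+d*((z-o[2])/d[:,2])[:,None])[:,:2]
def big(mask,roi=None,k=5):
    m=mask.astype(np.uint8)
    if roi is not None:
        r=np.zeros_like(m);x,y,w,h=roi;r[y:y+h,x:x+w]=1;m&=r
    m=cv2.morphologyEx(m,cv2.MORPH_CLOSE,np.ones((k,k)))
    cs,_=cv2.findContours(m,cv2.RETR_EXTERNAL,cv2.CHAIN_APPROX_NONE)
    return max(cs,key=cv2.contourArea)[:,0]
def rect(P):
    (c,s,a)=cv2.minAreaRect((P*1000).astype(np.float32)); 
    if s[0]<s[1]: s=s[::-1];a+=90
    return np.round(c,1),np.round(s,1),round((a+90)%180-90,1)
E
python3 - <<'E'
from h import *
z=np.load("top0.npz");p=z["p"];C=cam("top")
h=cv2.cvtColor(p,cv2.COLOR_RGB2HSV);H,S,V=[h[:,:,i].astype(int) for i in range(3)]
white=(S<70)&(V>110)
print("sq",rect(onplane(C,big(white,(285,170,50,50)),.01)))
r=onplane(C,big(white,(360,210,60,60)),.01);print("round",rect(r),cv2.minEnclosingCircle((r*1000).astype(np.float32)))
print("long",rect(onplane(C,big(white,(120,205,65,65)),.01)))
print("cork",rect(onplane(C,big((H>8)&(H<25)&(V>140)&(S>70),(190,190,60,60)),.004)))
print("slide",rect(onplane(C,big((H>5)&(H<25)&(V>120)&(S>90),(360,210,60,60)),.04)))
print("sqbox top grey",p[234,149],p[229,142])
d=(V<70)
print("sqbox",rect(onplane(C,big(V<60,(135,218,35,35),1),.04)))
print("cap",rect(onplane(C,big(V<60,(295,175,25,25),1),.084)))
q=z["d"];print(q[200:205:2,311],C[2])
for n,px,zz in(("purple",(149,188),.04),("purple2",(100,237),.04),("pink",(110,199),.04),("mug",(176,134),.085)):print(n,onplane(C,px,zz))
c=cv2.resize(p[170:270,80:180][:,:,::-1],(400,400),interpolation=0);e=cv2.resize(p[165:265,310-20:390+20][:,:,::-1],(400,400*100//110),interpolation=0)
cv2.imwrite("pics/c1.png",np.hstack([c,cv2.resize(e,(400,400))]))
E
```

```text
sq (array([ 564.2, -128.9]), array([80.8, 80.6]), 87.8)
round (array([ 426.2, -359.9]), array([110.3, 107.9]), -2.3) ((425.1829528808594, -362.5660095214844), 57.68072509765625)
long (array([455.4, 342. ]), array([115. ,  72.8]), 33.0)
cork (array([512.3, 138.9]), array([100. ,  99.7]), -3.4)
slide (array([ 424.4, -360.9]), array([93.6, 35.8]), -89.7)
sqbox top grey [178 179 179] [63 61 65]
sqbox (array([475.2, 325.4]), array([48.1,  7.5]), 32.2)
cap (array([ 576.2, -126.3]), array([2.8, 2.8]), 87.9)
[1.2234957 1.2280592 1.2778141] [0.49389929 0.07027678 1.27907067]
purple [[0.59477101 0.3406518 ]]
purple2 [[0.4556982 0.4857594]]
pink [[0.56532801 0.45573337]]
mug [[0.74224354 0.25367992]]
```

View pics/c1.png

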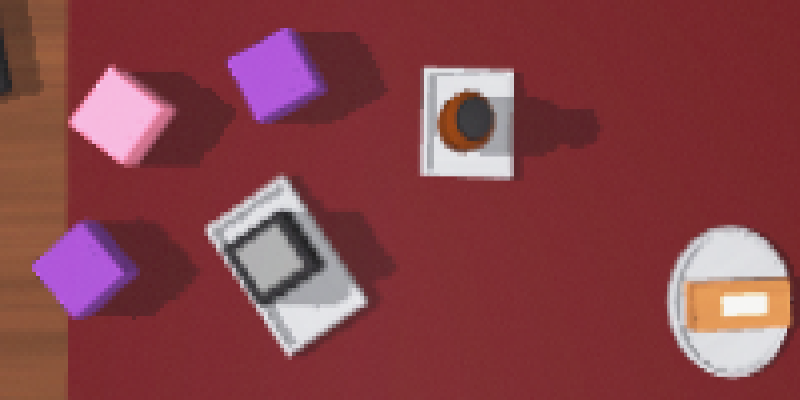

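```bash
cat >> h.py <<'E'
def plan(x,y,z,yaw):
    o=get_obs();R=Ro.from_euler("xyz",o["tool_rot"],degrees=True)
    t=R.inv().apply(np.array([x,y,z])-o["eef_pos"])*1000
    s=(o["tool_rot"][2]-yaw+180)%360-180
    print("tool mm",np.round(t,1),"spin",round(s/10,2),"| now",np.round(o["eef_pos"],4),np.round(o["tool_rot"],1),"j6",round(o["joint_pos"][5]),"t",round(o["time_s"],2),"w",round(o["width"]*85.4,1),"f",o["finger_force"])
def snap(n,name):
    o=get_obs();p,d=viewer.read_camera(n);cv2.imwrite(f"pics/{name}.png",p[:,:,::-1]);np.savez(name+".npz",p=p,d=d)
    h=cv2.cvtColor(p,cv2.COLOR_RGB2HSV).astype(int);return p,d,h[:,:,0],h[:,:,1],h[:,:,2],cam(n,o)
E
python3 - <<'E'
from h import *
C=cam("top");print(onplane(C,(310.6,194.3),.084))
plan(.566,-.128,.4,123)
E
```

```text
[[ 0.56287369 -0.12042744]]
tool mm [-577.1 -464.4    4.7] spin 3.83 | now [0.1685 0.4971 0.4042] [-179.9   -0.   161.3] j6 90 t 0.1 w 85.5 f 0.0
```

```bash
python3 -m creep '[-577,-464,5,3.8,85,-577,-464,5,3.8,85,-577,-464,5,3.8,85,-577,-464,5,3.8,85,-577,-464,5,3.8,85,-577,-464,5,3.8,85,-577,-464,5,3.8,85,-577,-464,5,3.8,85,-577,-464,5,3.8,85,-577,-464,5,3.8,85]' 30
python3 -c "
from h import *
plan(.566,-.128,.4,123)"
```

```text
time_s: 1.35
eef_pos: [0.5047, -0.0322, 0.4003]
tool_rot: [-180.0, -0.0, 123.3]
contact_force: [0.8, -0.1, 0.1]
width: 0.994
finger_force: 0.0
tool mm [-113.7   -1.3    0.3] spin 0.03 | now [ 0.5047 -0.0322  0.4003] [-180.    -0.   123.3] j6 53 t 1.35 w 84.9 f 0.0
```

```bash
python3 -m creep '[-57,0,0,0,85,-114,-1,0,0,85,-114,-1,0,0,85,-114,-1,0,0,85]' 
python3 - <<'E'
from h import *
print(get_obs()["joint_pos"])
p,d,H,S,V,C=snap("wrist","w1")
E
```

```text
time_s: 1.85
eef_pos: [0.5655, -0.126, 0.3998]
tool_rot: [-179.9, -0.1, 123.2]
contact_force: [-0.7, 0.1, -0.2]
width: 0.999
finger_force: 0.0
[-1.25655617e+01  1.91771865e+01  6.33156029e+00  7.72528474e+01
  5.71441545e-03  4.42007752e+01]
```

View pics/w1.png

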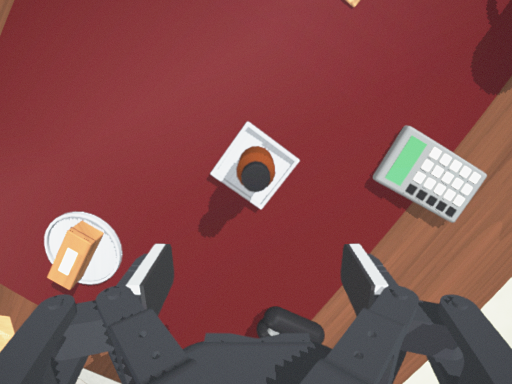

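Wrist view: square tray around (255,166) with the bottle's cap at (256,177), and the round tray with the slide box at (83,250). Nothing is near the fingers.

```bash
python3 - <<'E'
from h import *
p=np.load("w1.npz")["p"];o=get_obs();C=cam("wrist",o)
h=cv2.cvtColor(p,cv2.COLOR_RGB2HSV).astype(int);H,S,V=h[:,:,0],h[:,:,1],h[:,:,2]
print("sq",rect(onplane(C,big((S<70)&(V>110),(200,110,110,110)),.01)))
c=big(V<75,(235,150,45,45),3);P=onplane(C,c,.084);print("cap",rect(P),cv2.minEnclosingCircle((P*1000).astype(np.float32)))
r=onplane(C,big((S<70)&(V>110),(35,200,95,95)),.01);print("round",cv2.minEnclosingCircle((r*1000).astype(np.float32)))
g=onplane(C,big((H>5)&(H<25)&(V>180)&(S>90),(35,200,95,95)),.04);print("slide",rect(g))
plan(.5635,-.123,.191,123)
E
```

```text
sq (array([ 563.9, -129.1]), array([82.7, 81.9]), 87.0)
cap (array([ 562. , -122.5]), array([28.9, 27.1]), -56.7) ((561.6182861328125, -122.85617065429688), 14.860209465026855)
round ((424.5955505371094, -360.0860595703125), 59.60973358154297)
slide (array([ 424.7, -352.2]), array([111. ,  39.8]), 86.4)
tool mm [ 2.900e+00 -1.000e-01  2.092e+02] spin 0.03 | now [ 0.5653 -0.1254  0.4002] [-1.800e+02 -1.000e-01  1.233e+02] j6 44 t 1.9 w 85.2 f 0.0
```

```bash
python3 -m creep '[4,-1,60,0,85,4,-1,120,0,85,4,-1,160,0,85,4,-1,190,0,85,4,-1,209,0,85,4,-1,209,0,85,4,-1,209,0,30,4,-1,209,0,30,4,-1,209,0,30,4,-1,209,0,30]' 30;python3 -m creep '[0,0,0,0,30,0,0,0,0,30,0,0,0,0,30]'
python3 -c "
from h import *
snap('wrist','w2')
plan(.512,.139,.191,123)"
```

```text
time_s: 3.15
eef_pos: [0.563, -0.1231, 0.1928]
tool_rot: [179.9, 0.1, 123.3]
contact_force: [-1.3, 1.8, 6.0]
width: 0.506
finger_force: 30.0
time_s: 3.52
eef_pos: [0.5631, -0.1231, 0.1928]
tool_rot: [179.9, 0.1, 123.3]
contact_force: [-0.6, 2.0, 6.5]
width: 0.504
finger_force: 30.0
tool mm [247.2 101.2   1.6] spin 0.03 | now [ 0.563  -0.1232  0.1928] [1.799e+02 1.000e-01 1.233e+02] j6 44 t 3.58 w 43.3 f 29.982994550373405
```

View pics/w2.png

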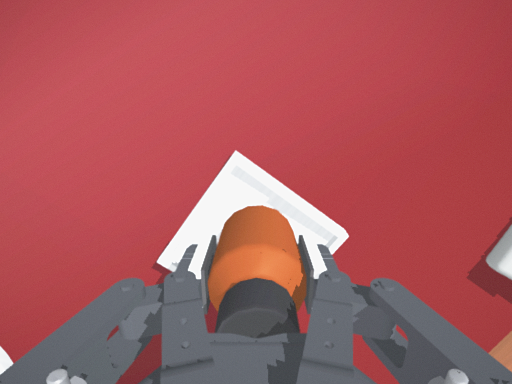

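Gripped at 43 mm, and the bottle is upright between the pads. Next it goes to the cork mat.

```bash
python3 -m creep '[0,0,-40,0,30,0,0,-60,0,30,45,20,-60,0,30,95,40,-60,0,30,145,60,-60,0,30,195,80,-60,0,30,235,96,-60,0,30,247,101,-60,0,30,247,101,-60,0,30,247,101,-30,0,30]' 30
python3 -c "
from h import *
plan(.512,.139,.1935,123)"
```

```text
time_s: 4.82
eef_pos: [0.513, 0.1381, 0.223]
tool_rot: [179.8, 0.1, 123.2]
contact_force: [0.6, -0.1, -2.1]
width: 0.504
finger_force: 31.6
tool mm [ 1.4 -0.5 29.5] spin 0.02 | now [0.513  0.1381 0.223 ] [1.798e+02 1.000e-01 1.232e+02] j6 72 t 4.83 w 43.0 f 31.581720270914957
```

```bash
python3 -m creep '[0,0,15,0,30,0,0,24,0,30,0,0,28,0,30,0,0,30,0,30,0,0,30,0,30,0,0,30,0,30]' 30
python3 -c "
from h import *
plan(.512,.139,.1925,123)"
```

```text
time_s: 5.58
eef_pos: [0.5117, 0.1384, 0.1927]
tool_rot: [180.0, 0.1, 123.3]
contact_force: [-4.4, -2.0, 8.9]
width: 0.506
finger_force: 32.5
tool mm [0.3 0.6 0.2] spin 0.03 | now [0.5117 0.1384 0.1927] [1.800e+02 1.000e-01 1.233e+02] j6 72 t 5.58 w 43.2 f 32.477789983386174
```

```bash
python3 -m creep '[0,0,0,0,60,0,0,0,0,85,0,0,0,0,85,0,0,-30,0,85,0,0,-80,0,85,0,0,-140,0,85,0,0,-200,0,85,0,0,-200,0,85]' 30
python3 -c "
from h import *
plan(.465,.34,.39,123)"
```

```text
time_s: 6.58
eef_pos: [0.5126, 0.139, 0.3963]
tool_rot: [179.6, 0.2, 123.3]
contact_force: [0.4, 0.9, 0.1]
width: 0.994
finger_force: 0.0
tool mm [194.1  70.4   6.3] spin 0.03 | now [0.5126 0.139  0.3963] [179.6   0.2 123.3] j6 72 t 6.58 w 84.9 f 0.0
```

```bash
python3 -m creep '[50,18,6,0,85,100,36,6,0,85,150,54,6,0,85,194,70,6,0,85,194,70,6,0,85,194,70,6,0,85]' 30
python3 - <<'E'
from h import *
snap("wrist","w3")
plan(.46,.335,.187,123)
E
```

```text
time_s: 7.32
eef_pos: [0.4635, 0.3393, 0.3846]
tool_rot: [-179.9, 0.0, 123.3]
contact_force: [0.2, -1.2, 0.1]
width: 0.994
finger_force: 0.0
tool mm [ -1.   -5.  197.9] spin 0.03 | now [0.4638 0.3388 0.3849] [-179.9    0.   123.3] j6 93 t 7.38 w 84.8 f 0.0
```

View pics/w3.png

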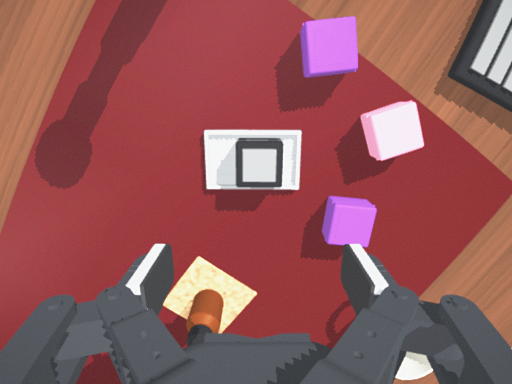

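The long tray is at (253,160), with the square box's grey lid centred near (260,164). The bottle stands upright on the cork at (207,312).

```bash
python3 - <<'E'
from h import *
p=np.load("w3.npz")["p"];o=get_obs();C=cam("wrist",o)
h=cv2.cvtColor(p,cv2.COLOR_RGB2HSV).astype(int);H,S,V=h[:,:,0],h[:,:,1],h[:,:,2]
print("long",rect(onplane(C,big((S<70)&(V>100),(190,120,125,80),9),.01)))
print("box dark",rect(onplane(C,big(V<70,(225,125,70,80),3),.04)))
m=np.zeros(V.shape,bool);m[145:186,240:280]=1
n=(V>100)&(S<70)&m
k,l,s,c=cv2.connectedComponentsWithStats(n.astype(np.uint8));i=l[164,260]
g=onplane(C,big(l==i),.04);r=rect(g);print("grey",r)
plan(r[0][0]/1e3,r[0][1]/1e3,.187,123)
E
```

```text
long (array([454.3, 343.1]), array([113.9,  72.4]), 33.1)
box dark (array([492.7, 341.6]), array([0., 0.]), 0.0)
grey (array([460.9, 347.5]), array([37.8, 37.6]), -56.7)
tool mm [  8.9   2.6 197.9] spin 0.03 | now [0.4638 0.3388 0.3849] [-179.9    0.   123.3] j6 93 t 7.38 w 84.8 f 0.0
```

```bash
python3 -m creep '[9,3,60,0,85,9,3,120,0,85,9,3,160,0,85,9,3,185,0,85,9,3,198,0,85,9,3,198,0,85,9,3,198,0,35,9,3,198,0,35,9,3,198,0,35,9,3,198,0,35]' 30;python3 -m creep '[0,0,0,0,35,0,0,-20,0,35,0,0,-60,0,35,0,0,-60,0,35]'
python3 -c "
from h import *
snap('wrist','w4')
plan(.464,.349,.187,123)
plan(.566,-.127,.245,88)"
```

```text
time_s: 8.62
eef_pos: [0.4617, 0.3488, 0.1887]
tool_rot: [179.9, 0.0, 123.3]
contact_force: [-0.7, -0.5, 5.6]
width: 0.604
finger_force: 32.2
time_s: 9.12
eef_pos: [0.4622, 0.3493, 0.2507]
tool_rot: [179.7, -0.0, 123.3]
contact_force: [-0.2, 0.2, -1.6]
width: 0.6
finger_force: 31.9
tool mm [-1.2  1.8 61.9] spin 0.03 | now [0.4617 0.3489 0.2489] [179.8  -0.  123.3] j6 94 t 9.18 w 51.0 f 31.898698210716248
tool mm [-455.1 -174.     3.3] spin 3.53 | now [0.4617 0.3489 0.2489] [179.8  -0.  123.3] j6 94 t 9.18 w 51.0 f 31.898698210716248
```

View pics/w4.png

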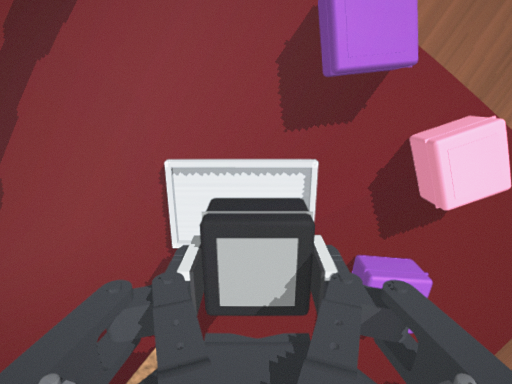

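Box held square between the pads at 51 mm. The straight path crosses the bottle, so I'll lift first.

```bash
python3 -m creep '[0,0,-45,0,35,-20,-8,-85,0,35,-65,-25,-90,0.3,35,-115,-45,-90,0.9,35,-170,-66,-90,1.6,35,-225,-87,-90,2.3,35,-280,-109,-90,3.0,35,-335,-130,-90,3.5,35,-390,-151,-90,3.58,35,-440,-171,-90,3.58,35]' 30
python3 -m creep '[0,0,0,0,35]'
python3 -c "
from h import *
plan(.564,-.129,.198,87.5)"
```

```text
time_s: 10.42
eef_pos: [0.5597, -0.1152, 0.3364]
tool_rot: [-179.9, -0.0, 87.4]
contact_force: [0.7, 0.5, -1.2]
width: 0.601
finger_force: 32.2
time_s: 10.55
eef_pos: [0.5599, -0.1165, 0.336]
tool_rot: [-179.9, 0.0, 87.2]
contact_force: [-0.5, 0.6, -0.5]
width: 0.605
finger_force: 32.2
tool mm [-12.3   4.9 138. ] spin -0.03 | now [ 0.5599 -0.1165  0.336 ] [-179.9    0.    87.2] j6 81 t 10.55 w 51.7 f 32.17489242553711
```

```bash
python3 -m creep '[-12,4,30,0,35,-12,4,75,0,35,-12,4,115,0,35,-12,4,132,0,35,-12,4,138,0,35,-12,4,138,0,35]' 30
python3 -c "
from h import *
plan(.564,-.129,.1885,87.5)"
```

```text
time_s: 11.3
eef_pos: [0.5631, -0.1248, 0.1993]
tool_rot: [-180.0, -0.0, 87.5]
contact_force: [0.6, -0.2, -0.7]
width: 0.603
finger_force: 32.1
tool mm [-4.2  1.1 10.8] spin 0.0 | now [ 0.5631 -0.1248  0.1993] [-180.    -0.    87.5] j6 80 t 11.3 w 51.5 f 32.13077366352081
```

```bash
python3 -m creep '[-4,1,2,0,35,-4,1,6,0,35,-4,1,9,0,35,-4,1,11,0,35,-4,1,11,0,35,-4,1,11,0,35]' 30
python3 -c "
from h import *
plan(.564,-.129,.1885,87.5)"
```

```text
time_s: 12.05
eef_pos: [0.564, -0.1294, 0.1887]
tool_rot: [180.0, 0.0, 87.5]
contact_force: [-3.0, 0.0, 4.4]
width: 0.603
finger_force: 32.8
tool mm [ 0.4 -0.   0.2] spin -0.0 | now [ 0.564  -0.1294  0.1887] [180.    0.   87.5] j6 80 t 12.05 w 51.5 f 32.794931530952454
```

```bash
python3 -m creep '[0,0,0,0,65,0,0,0,0,85,0,0,0,0,85,0,0,-30,0,85,0,0,-80,0,85,0,0,-140,-1,85,0,0,-200,-2,85,0,0,-200,-3,85]' 30
python3 -c "
from h import *
plan(.43,-.35,.39,270)"
```

```text
time_s: 13.05
eef_pos: [0.5649, -0.1295, 0.3937]
tool_rot: [179.6, 0.3, 117.8]
contact_force: [1.2, -0.1, 0.4]
width: 0.995
finger_force: 0.0
tool mm [-132.1 -222.2    3. ] spin -15.22 | now [ 0.5649 -0.1295  0.3937] [179.6   0.3 117.8] j6 49 t 13.05 w 85.0 f 0.0
```

```bash
python3 -m creep '[-26,-44,3,-1,85,-52,-88,3,-2,85,-78,-132,3,-3,85,-104,-176,3,-4,85,-132,-222,3,-5,85,-132,-222,3,-6,85,-132,-222,3,-7,85,-132,-222,3,-8,85,-132,-222,3,-9,85,-132,-222,3,-10,85]'
python3 -m creep '[0,0,0,-1,85,0,0,0,-2,85,0,0,0,-3,85,0,0,0,-4,85,0,0,0,-5,85,0,0,0,-5.2,85,0,0,0,-5.2,85]'
python3 - <<'E'
from h import *
snap("wrist","w5")
plan(.43,-.35,.39,270)
E
```

```text
time_s: 14.3
eef_pos: [0.428, -0.3489, 0.3855]
tool_rot: [180.0, -0.0, -142.2]
contact_force: [0.3, 0.2, -0.6]
width: 0.992
finger_force: 0.0
time_s: 15.18
eef_pos: [0.428, -0.3489, 0.3855]
tool_rot: [180.0, -0.0, -90.7]
contact_force: [-0.4, 0.2, -0.4]
width: 0.996
finger_force: 0.0
tool mm [ 1.1 -2.  -4.5] spin -0.07 | now [ 0.428  -0.3489  0.3855] [180.   -0.  -90.7] j6 -128 t 15.22 w 85.1 f 0.0
```

View pics/w5.png

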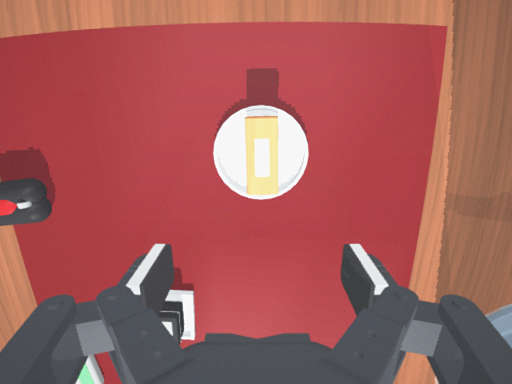

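Round tray centred at (261,153), with the slide box lying vertically in the picture, its top from row 117 to row 194. The square box sits in the square tray at lower left.

```bash
python3 - <<'E'
from h import *
p=np.load("w5.npz")["p"];o=get_obs();C=cam("wrist",o)
h=cv2.cvtColor(p,cv2.COLOR_RGB2HSV).astype(int);H,S,V=h[:,:,0],h[:,:,1],h[:,:,2]
r=onplane(C,big(((S<70)&(V>110))|((H>15)&(H<35)&(V>180)),(205,98,110,110)),.01);print("round",rect(r),cv2.minEnclosingCircle((r*1000).astype(np.float32)))
w=(H>10)&(H<35)&(V>170)&(S>70)
r=rect(onplane(C,big(w,(235,100,55,105)),.04));print("slide",r)
r2=rect(onplane(C,big((S<60)&(V>190),(252,130,20,55),1),.04));print("label",r2)
plan(r[0][0]/1e3,r[0][1]/1e3,.187,r[2]+180)
E
```

```text
round (array([ 423.6, -364.4]), array([112.1, 111.6]), 42.4) ((423.78631591796875, -364.4927978515625), 56.4770622253418)
slide (array([ 423.1, -367.3]), array([84.7, 33.8]), -89.6)
label (array([ 423. , -365.7]), array([41.7, 16.3]), -90.0)
tool mm [ 18.5   4.7 198.5] spin 17.89 | now [ 0.428  -0.3489  0.3855] [180.   -0.  -90.7] j6 -128 t 15.22 w 85.1 f 0.0
```

```bash
python3 -m creep '[18,5,60,-0.1,85,18,5,120,-0.1,85,18,5,160,-0.1,85,18,5,185,-0.1,85,18,5,198,-0.1,85,18,5,198,-0.1,85,18,5,198,-0.1,20,18,5,198,-0.1,20,18,5,198,-0.1,20,18,5,198,-0.1,20]' 30;python3 -m creep '[0,0,0,0,20,0,0,0,0,20]'
python3 -c "
from h import *
plan(.4231,-.367,.187,-90)"
python3 -m creep '[0,0,-20,0,20,0,0,-60,0,20,0,0,-100,0,20,0,0,-150,0,20,0,0,-150,0,20]'
python3 -c "
from h import *
snap('wrist','w6')
plan(.4543,.3425,.345,213)"
```

```text
time_s: 16.48
eef_pos: [0.4231, -0.3671, 0.1884]
tool_rot: [-179.9, -0.1, -89.5]
contact_force: [-0.6, 0.2, 6.3]
width: 0.419
finger_force: 31.2
time_s: 16.73
eef_pos: [0.4231, -0.3671, 0.1884]
tool_rot: [-179.9, -0.1, -89.5]
contact_force: [-0.5, 1.0, 5.9]
width: 0.414
finger_force: 31.2
tool mm [-0.1  0.   1.4] spin 0.05 | now [ 0.4231 -0.3671  0.1884] [-1.799e+02 -1.000e-01 -8.950e+01] j6 -131 t 16.73 w 35.3 f 31.243645548820496
time_s: 17.35
eef_pos: [0.4235, -0.3675, 0.3414]
tool_rot: [-179.7, -0.3, -89.5]
contact_force: [-0.4, 0.2, -1.6]
width: 0.413
finger_force: 30.5
tool mm [-709.3  -37.1   -7.5] spin 5.75 | now [ 0.4231 -0.3671  0.3391] [-1.799e+02 -1.000e-01 -8.950e+01] j6 -131 t 17.4 w 35.9 f 30.46089470386505
```

View pics/w6.png

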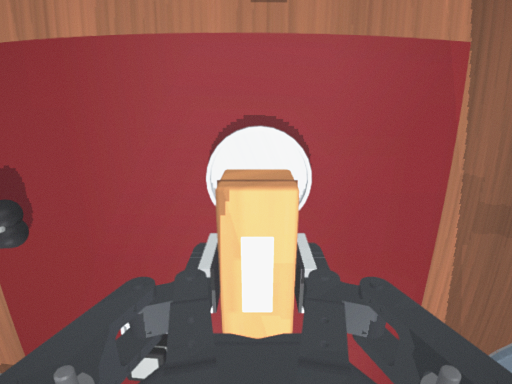

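```bash
python3 -m creep '[-30,-2,-5,0,20,-80,-4,-5,0.4,20,-135,-7,-5,1,20,-195,-10,-5,1.7,20,-255,-13,-5,2.4,20,-315,-16,-5,3.1,20,-375,-19,-5,3.8,20,-435,-22,-5,4.5,20,-495,-26,-5,5.2,20,-550,-29,-5,5.74,20]' 30
python3 -c "
from h import *
plan(.4543,.3425,.335,213.1)"
```

```text
time_s: 18.65
eef_pos: [0.4466, 0.1854, 0.341]
tool_rot: [180.0, -0.1, -147.1]
contact_force: [1.5, 0.4, -1.3]
width: 0.415
finger_force: 30.4
tool mm [-91.9 127.7   5.8] spin -0.02 | now [0.4466 0.1854 0.341 ] [ 1.800e+02 -1.000e-01 -1.471e+02] j6 -10 t 18.65 w 35.4 f 30.367103219032288
```

```bash
python3 -m creep '[-30,42,5,0,20,-58,80,5,0,20,-80,112,5,0,20,-92,127,5,0,20,-92,127,5,0,20,-92,127,5,0,20]' 30
python3 -c "
from h import *
plan(.4543,.3428,.199,213.1)"
```

```text
time_s: 19.4
eef_pos: [0.4549, 0.339, 0.3369]
tool_rot: [-180.0, -0.1, -147.0]
contact_force: [0.2, 0.0, -1.1]
width: 0.415
finger_force: 30.4
tool mm [ -1.8   3.6 137.9] spin -0.01 | now [0.4549 0.339  0.3369] [-1.80e+02 -1.00e-01 -1.47e+02] j6 4 t 19.4 w 35.4 f 30.370829701423645
```

```bash
python3 -m creep '[-2,3,35,0,20,-2,3,80,0,20,-2,3,118,0,20,-2,3,133,0,20,-2,3,138,0,20,-2,3,138,0,20]' 30
python3 -c "
from h import *
plan(.4543,.3428,.1885,213.1)"
```

```text
time_s: 20.15
eef_pos: [0.4555, 0.3436, 0.2004]
tool_rot: [-180.0, 0.1, -146.9]
contact_force: [0.1, -0.6, -1.1]
width: 0.418
finger_force: 30.4
tool mm [ 1.5  0.  11.9] spin -0.0 | now [0.4555 0.3436 0.2004] [-1.800e+02  1.000e-01 -1.469e+02] j6 4 t 20.15 w 35.7 f 30.35223662853241
```

```bash
python3 -m creep '[1,0,3,0,20,1,0,7,0,20,1,0,10,0,20,1,0,12,0,20,1,0,12,0,20,1,0,12,0,20]' 30
python3 -c "
from h import *
plan(.4543,.3428,.1885,213.1)"
```

```text
time_s: 20.9
eef_pos: [0.4541, 0.3431, 0.1884]
tool_rot: [-180.0, 0.0, -146.9]
contact_force: [-3.5, -1.8, 10.7]
width: 0.416
finger_force: 31.9
tool mm [-0.  -0.3 -0.1] spin -0.0 | now [0.4541 0.3431 0.1884] [-180.     0.  -146.9] j6 4 t 20.9 w 35.5 f 31.89712107181549
```

```bash
python3 -m creep '[0,0,0,0,60,0,0,0,0,85,0,0,0,0,85,0,0,-30,0,85,0,0,-80,0,85,0,0,-140,0,85,0,0,-200,0,85,0,0,-200,0,85]' 30
python3 -c "
from h import *
plan(.512,.139,.39,213)"
```

```text
time_s: 21.9
eef_pos: [0.455, 0.3436, 0.3924]
tool_rot: [180.0, 0.5, -146.9]
contact_force: [0.6, 0.5, 0.2]
width: 0.996
finger_force: 0.0
tool mm [  63.9 -202.6    1.8] spin 0.01 | now [0.455  0.3436 0.3924] [ 180.     0.5 -146.9] j6 4 t 21.9 w 85.1 f 0.0
```

```bash
python3 -m creep '[16,-50,2,0,85,32,-100,2,0,85,48,-150,2,0,85,64,-202,2,0,85,64,-202,2,0,85,64,-202,2,0,85]' 30
python3 - <<'E'
from h import *
p,d,H,S,V,C=snap("wrist","w7")
c=big(V<75,(225,130,70,90),3);P=onplane(C,c,.084);print("cap",rect(P),cv2.minEnclosingCircle((P*1000).astype(np.float32)))
plan(.512,.139,.191,213)
E
```

```text
time_s: 22.65
eef_pos: [0.5108, 0.1388, 0.3848]
tool_rot: [180.0, -0.1, -147.0]
contact_force: [0.2, 0.4, 0.7]
width: 0.99
finger_force: 0.0
cap (array([511., 135.]), array([30. , 24.7]), 21.9) ((510.4166564941406, 136.41659545898438), 14.991503715515137)
tool mm [ -1.1  -1.1 193.9] spin 0.01 | now [0.5107 0.1394 0.3849] [ 180.    -0.  -146.9] j6 -18 t 22.7 w 84.9 f 0.0
```

View pics/w7.png

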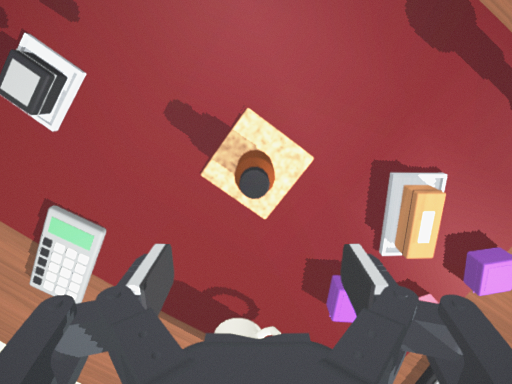

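Bottle upright on the cork, cap at (254,183). Slide box in the long tray on the right, square box in the square tray at upper left.

```bash
python3 -m creep '[1,-2,60,0,85,1,-2,120,0,85,1,-2,155,0,85,1,-2,180,0,85,1,-2,193,0,85,1,-2,193,0,85,1,-2,193,0,30,1,-2,193,0,30,1,-2,193,0,30,1,-2,193,0,30]' 30;python3 -m creep '[0,0,0,0,30,0,0,0,0,30]'
python3 -c "
from h import *
plan(.512,.137,.191,213)"
python3 -m creep '[0,0,-20,0,30,0,0,-60,0,30,0,0,-100,0,30,0,0,-100,0,30]'
python3 -c "
from h import *
plan(.4238,-.3642,.292,213)"
```

```text
time_s: 23.95
eef_pos: [0.5115, 0.1367, 0.1935]
tool_rot: [-180.0, 0.1, -146.9]
contact_force: [-0.6, 0.1, 5.0]
width: 0.507
finger_force: 30.1
time_s: 24.2
eef_pos: [0.5115, 0.1367, 0.1935]
tool_rot: [-180.0, 0.1, -146.9]
contact_force: [-0.1, 1.0, 5.9]
width: 0.502
finger_force: 30.1
tool mm [-0.6 -0.   2.5] spin 0.01 | now [0.5115 0.1367 0.1935] [-1.800e+02  1.000e-01 -1.469e+02] j6 -18 t 24.2 w 42.9 f 30.10681468178518
time_s: 24.7
eef_pos: [0.5121, 0.1368, 0.2957]
tool_rot: [-179.9, 0.3, -146.9]
contact_force: [0.6, 0.1, -2.1]
width: 0.502
finger_force: 31.3
tool mm [ 347.3 -371.7    2.5] spin 0.01 | now [0.5121 0.1368 0.2957] [-179.9    0.3 -146.9] j6 -18 t 24.7 w 42.9 f 31.25653351773508
```

```bash
python3 -m creep '[17,-18,0,0,30,50,-54,0,0,30,87,-93,0,0,30,125,-134,0,0,30,163,-174,0,0,30,201,-215,0,0,30,239,-256,0,0,30,277,-296,0,0,30,312,-334,0,0,30,336,-360,0,0,30]' 30
python3 -m creep '[6,-6,0,0,30,11,-12,0,0,30,11,-12,0,0,30]'
python3 -c "
from h import *
plan(.4238,-.3642,.204,213)"
```

```text
time_s: 25.95
eef_pos: [0.425, -0.3504, 0.2915]
tool_rot: [180.0, -0.0, -147.0]
contact_force: [0.6, -0.4, -1.3]
width: 0.506
finger_force: 31.2
time_s: 26.32
eef_pos: [0.4234, -0.364, 0.2922]
tool_rot: [180.0, -0.0, -146.9]
contact_force: [-0.2, -0.1, -1.7]
width: 0.509
finger_force: 31.2
tool mm [-0.2 -0.4 88.2] spin 0.01 | now [ 0.4234 -0.364   0.2922] [ 180.    -0.  -146.9] j6 -74 t 26.32 w 43.5 f 31.214705390157178
```

```bash
python3 -m creep '[0,0,30,0,30,0,0,60,0,30,0,0,80,0,30,0,0,88,0,30,0,0,88,0,30]' 30
python3 -c "
from h import *
plan(.4238,-.3642,.1935,213)"
```

```text
time_s: 26.95
eef_pos: [0.4236, -0.3639, 0.2045]
tool_rot: [180.0, -0.0, -146.9]
contact_force: [-0.1, -0.5, -1.3]
width: 0.504
finger_force: 31.2
tool mm [-0.  -0.4 11. ] spin 0.01 | now [ 0.4236 -0.3639  0.2045] [ 180.    -0.  -146.9] j6 -74 t 26.95 w 43.0 f 31.22621143469587
```

```bash
python3 -m creep '[0,0,3,0,30,0,0,7,0,30,0,0,9,0,30,0,0,11,0,30,0,0,11,0,30,0,0,11,0,30]' 30
python3 -c "
from h import *
plan(.4238,-.3642,.1935,213)"
```

```text
time_s: 27.7
eef_pos: [0.4233, -0.3645, 0.1936]
tool_rot: [-180.0, -0.0, -146.9]
contact_force: [-0.7, 0.4, -0.4]
width: 0.501
finger_force: 31.3
tool mm [-0.6 -0.   0.1] spin 0.01 | now [ 0.4233 -0.3645  0.1936] [-180.    -0.  -146.9] j6 -74 t 27.7 w 42.8 f 31.307635271223262
```

```bash
python3 -m creep '[0,0,1,0,30,0,0,1,0,30,0,0,1,0,30]' 30
```

```text
time_s: 28.08
eef_pos: [0.4233, -0.3644, 0.1935]
tool_rot: [-180.0, -0.0, -146.9]
contact_force: [-3.7, 1.9, 11.9]
width: 0.504
finger_force: 32.4
```

In contact now. Release, rise and back off so both cameras can see.

```bash
python3 -m creep '[0,0,0,0,60,0,0,0,0,85,0,0,0,0,85,0,0,-30,0,85,0,0,-80,0,85,0,0,-140,0,85,0,0,-200,0,85,-50,50,-200,0,85,-90,90,-200,0,85,-90,90,-200,0,85]' 30
python3 - <<'E'
from h import *
snap("wrist","w8")
p,d,H,S,V,C=snap("top","top1")
c=[cv2.resize(p[y:y+80,x:x+100][:,:,::-1],(400,320),interpolation=2) for x,y in((105,190),(325,195))]
c.append(cv2.resize(p[155:235,265:365][:,:,::-1],(400,320)))
w=cv2.resize(cv2.imread("pics/w8.png"),(400,300));w=cv2.copyMakeBorder(w,0,20,0,0,0)
i=np.vstack([np.hstack(c[:2]),np.hstack([c[2],w])]);cv2.imwrite("pics/f1.png",cv2.resize(i,(750,600)))
E
```

```text
time_s: 29.32
eef_pos: [0.45, -0.2367, 0.3929]
tool_rot: [180.0, 0.0, -146.7]
contact_force: [-0.3, -1.3, 0.3]
width: 0.994
finger_force: 0.0
```

View pics/f1.png

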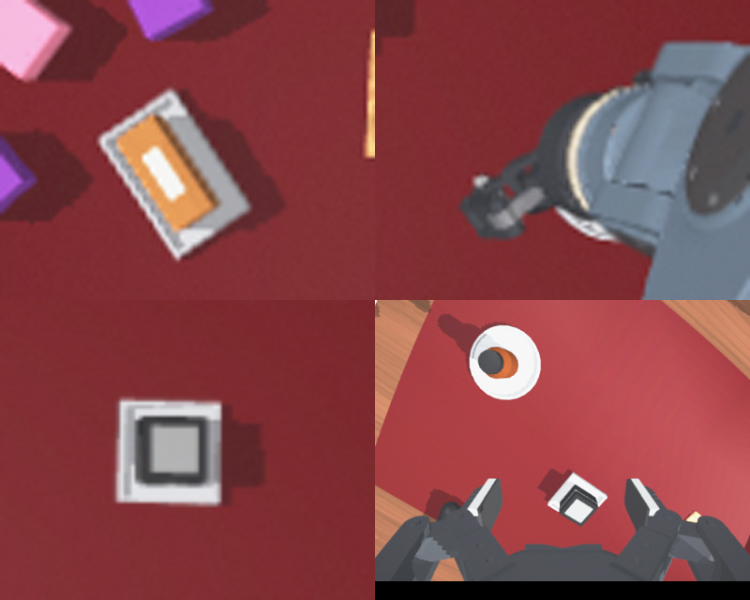

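All three stand in their own trays: slide box along the long tray, square box centred and bottle upright in the round tray. I'll check the offsets in numbers.

```bash
python3 - <<'E'
from h import *
def hsv(p):
    h=cv2.cvtColor(p,cv2.COLOR_RGB2HSV).astype(int);return h[:,:,0],h[:,:,1],h[:,:,2]
p=np.load("top1.npz")["p"];C=cam("top");H,S,V=hsv(p)
print("slide",rect(onplane(C,big((H>5)&(H<25)&(V>120)&(S>90),(120,210,60,60)),.04)))
g=(S<40)&(V>120)&(V<185); k,l,s,c=cv2.connectedComponentsWithStats(g.astype(np.uint8));i=l[195,311];print("sqbox",onplane(C,c[i],.04),s[i][2:])
p=np.load("w8.npz")["p"];C=cam("wrist",get_obs());H,S,V=hsv(p)
P=onplane(C,big(V<75,(130,50,50,60),3),.084);print("cap",cv2.minEnclosingCircle((P*1000).astype(np.float32)))
P=onplane(C,big((S<70)&(V>120),(120,25,120,120),9),.01);print("round",cv2.minEnclosingCircle((P*1000).astype(np.float32)))
E
```

```text
slide (array([457.7, 341.9]), array([86.1, 40.1]), 33.2)
sqbox [[ 0.56504678 -0.1284377 ]] [ 13  13 158]
cap ((411.57928466796875, -357.2835693359375), 5.819876194000244)
round ((423.2304992675781, -366.4893798828125), 56.71299743652344)
```

```bash
python3 - <<'E'
from h import *
p=np.load("w8.npz")["p"];C=cam("wrist",get_obs());V=p.max(2)
print("px",onplane(C,(157,85),.084))
for t in(90,105,120):
    c=big(V<t,(138,64,40,42),3);P=onplane(C,c,.084);print(t,cv2.minEnclosingCircle((P*1000).astype(np.float32)))
E
```

```text
px [[ 0.42358943 -0.36423517]]
90 ((422.6668395996094, -363.808349609375), 15.327970504760742)
105 ((422.6123352050781, -363.8283386230469), 15.686420440673828)
120 ((422.86749267578125, -363.719970703125), 15.832393646240234)
```

All are within about 4 mm of the tray middles.

```bash
python3 -c "
from station import env
print(env.finish_job())"
```

```text
the job is handed in; nothing more can be done
None
```

The job is handed in at about 29 s: the bottle is in the round tray, the slide box lies along the long tray and the square box is in the square tray, each measured within about 4 mm of its tray's middle. No verdict came back.

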